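# Take the filling stack off the canister

## Task

Refilling is done, so take the filling stack on the open canister apart from the top down: first lift the yellow scoop out of the white funnel and stand it upright in the shallow recess of the oak stand, and only then lift the funnel off the canister and seat it upright, spout down, in the deep hole at the other end of the stand. Set both down rather than dropping them, and leave the canister standing where it is.

Things in the scene. Friction and masses are not known exactly. Their poses are not given: they have to be found in the camera images.
- scoop: Yellow scoop, orange silicone edge, 70 g, hanging in the funnel. Cup 41 mm high, 44 mm wide at the foot, 50 at the top; flat edge ring 68 mm wide at 41-45 mm, resting on the funnel's rim. Handle over the mouth: level bar 62 mm long (along x), 12 wide (along y), from 69 to 83 mm above the foot, on two end posts 50 mm apart inside. Origin: centre of the foot's underside, z up.
- funnel: White plastic funnel, 60 g, 100 mm tall, round about z, in the canister's mouth. Spout from 0 to 40 mm (24 mm wide at the tip, 42 at the top), flat stop flange 80 mm wide at 40-44 mm, cone, then an upright collar to grip across from outside, 64 mm wide (58 inside), from 62 to 100 mm. Origin: centre of the spout's tip, z up.
- canister: Open steel canister, 0.7 kg, 100 mm wide, 110 tall, neck 66 mm wide (58 inside), carrying funnel and scoop (a similar shut one stands nearby). The funnel's flange lies on its rim, the scoop's edge on the funnel's rim: funnel origin 70 mm and scoop origin 129 mm above this one. Origin: centre of the underside, z up.
- stand: Loose oak block, 0.75 kg, 220 mm long (x), 96 wide (y), 50 tall. In its top at x = -55 mm, y = 0: round recess 64 mm wide, 8 deep, for the scoop's foot (seated scoop origin 42 mm above this one). At x = +55 mm, y = 0: round through hole 58 mm wide for the spout; the flange rests on the top (seated funnel origin 10 mm above this one). Origin: centre of the underside, z up.
Not all that is in view belongs to the job. Leave any purple look-alike of the funnel alone.

How it is judged:
By the outcome, as a careful person would: the job done as asked, in the order asked, and still so for the second after the job is handed in, with the robot touching nothing.
It also fails if it takes over 67 s, if anything falls off the work surface, if the arm or the gripper's body presses on something with over 40 N, if the wrist force passes 120 N, or if a joint passes its speed limit or range.

## Robot

A 6-joint arm with a two-finger parallel gripper is mounted at the origin on the work surface. World frame = base frame: x ahead of the robot, y to its left, z up, the work surface at z = 0. Lengths are in m, angles in degrees, forces in N, time in s.
With the tool pointing down it reaches from about 0.325 to 0.925 m from the base axis. Payload 3.1 kg.
Tool frame: the origin (TCP) lies on the mounting face of the last link; the fingertips stand 173 mm ahead of it and the grasp point (between the pads) lies 155 mm ahead of it; z points along the fingers, y is the direction in which the jaws open and shut (so a half turn about z gives the same grasp; the last joint's range is limited). The gripper opens to 85 mm and grips with 20 to 120 N. Pads are 22 mm wide; open, the fingers measure 114 mm over their backs; the gripper's body (76 mm by 85 mm) begins 54 mm behind the grasp point. The pads swing forward as they close: fully open they stand 13 mm farther back than shut.
Start: joints at [-71.86, 12.427, 92.441, -0, 75.132, -6.429], TCP at [0.26, -0.568, 0.405] pointing down, gripper open.
Joint ranges: [-157.48, 157.48], [-44.54, 120.13], [17.64, 146.25], [-64.5, 244.5], [7.68, 150.69], [-147.95, 147.95]. Speed limits (degrees/s): [159.86, 159.86, 180, 180, 180, 180].

## Interface

Orientations are given as a 3x3 rotation matrix whose columns are the frame's x, y, z axes.
In Python, from cell import r, eyes gives the robot as it stands.
- The arm moves only by the shell command python3 -m creep 'ROWS' [FORCE]. ROWS is text: rows parted by semicolons, each of 7 numbers parted by spaces: the shift along the tool's x, y, z in mm, then the turn, a rotation vector about the tool's x, y, z in degrees, then the finger opening in mm, from 0 to 85.4. In form: x y z wx wy wz fingers; .... A call has 1 to 12 rows; each row is the pose to reach, as a shift and turn from the pose commanded when the call began, along the tool's axes at that moment; what a row does not reach only later rows make up. A row lasts 1/12 s, in which the tool goes at most 41.7 mm and 7.16 degrees, less where a joint would pass 70% of its speed; a pose out of reach is approached as far as the arm can. A call with a gripper value outside its range is refused whole. The fingers move at their own pace and stop on an object; FORCE is the grip in N (left out, the last holds). Time passes only in rows, so rows that repeat a pose let the fingers close. It gives the time, the measured TCP pose, the force and the opening at its end, in the units of the state.
- r.read_state(): the state, without advancing time (a new reading comes with each control period).
- eyes.grab_frame(name): name is "scene" or "side" or "wrist"; returns a dict with "image" (400x640x3 uint8, red, green, blue), "camera_matrix" (3x3 intrinsics, pixels), "pose" (4x4, takes a point from camera to world coordinates). Camera axes: x right, y down, z forward; pixel columns grow to the right and rows downward; lengths in m; the calibration is good to about 2 mm. The wrist camera is an equidistant fisheye: a pixel r from the principal point sees the ray r / f radians off the axis. A picture is of the moment at which its call begins. There is no depth.
- r.job_done(): hands the job in, once; it reports no verdict.
The state is a dict: "time": time; "joint_positions": joint angles; "joint_velocities": joint speeds; "tau": joint torques, N m; "ee_pos": TCP position; "orientation": TCP orientation; "contact_force": force on the tool from outside, world axes, zero at the start; "torque": the same for the moment, N m; "grip_width": finger opening in m.
Only numpy, scipy, OpenCV 4.12 (cv2) and the standard library are available. Lean on these libraries where they do the work, as an engineer would, in place of code of your own. Each camera call takes 0.05 s, during which the arm holds its last target. There are 200 camera calls.

## Working session

There is one attempt and no reset: what is moved stays moved. The work goes in short steps, Python scripts to look and compute and a shell command to move; the robot and the scene stay as the last step left them, time stands still between calls to the robot, and variables do not carry over. Pictures are saved under pics/ and viewed, about 8 in all and at most 12, crops included, and the job is handed in when it is done.

```bash
mkdir -p pics; ls; python3 - <<'E'
from cell import r, eyes
import cv2, pickle
s=r.read_state(); print(s)
for n in ("scene","side","wrist"):
    f=eyes.grab_frame(n); pickle.dump(f,open(f"pics/{n}0.pkl","wb"))
    cv2.imwrite(f"pics/{n}0.png",f["image"][:,:,::-1]); print(n,f["camera_matrix"].round(1).tolist(),f["pose"].round(3).tolist())
E
```

```text
pics
{'time': 0.0, 'joint_positions': array([-7.18591748e+01,  1.24767315e+01,  9.25289688e+01,  1.57715579e-04,
        7.51318344e+01, -6.42640593e+00]), 'joint_velocities': array([-0.05341938,  0.06273837,  0.11204398, -0.00025358,  0.03950432,
        0.14464007]), 'tau': array([-1.59408110e-04, -3.96849561e+01, -3.03852046e+01, -2.83319978e-04,
        9.74917319e-03,  3.11647898e-05]), 'ee_pos': array([ 0.25976628, -0.56801657,  0.40336359]), 'orientation': array([[ 9.09474438e-01,  4.15759176e-01, -7.44854340e-04],
       [ 4.15759755e-01, -9.09471615e-01,  2.28194290e-03],
       [ 2.71314820e-04, -2.38504919e-03, -9.99997119e-01]]), 'contact_force': array([ 0.19869565, -0.86880272,  0.20259424]), 'torque': array([-0.03479857, -0.02618357,  0.04407498]), 'grip_width': 0.0854683799222633}
scene [[417.4, 0.0, 329.4], [0.0, 417.4, 193.7], [0.0, 0.0, 1.0]] [[-0.061, 0.766, -0.641, 1.13], [0.998, 0.035, -0.052, 0.088], [-0.017, -0.642, -0.766, 0.82], [0.0, 0.0, 0.0, 1.0]]
side [[422.1, 0.0, 317.2], [0.0, 422.1, 196.6], [0.0, 0.0, 1.0]] [[-0.775, -0.466, 0.426, 0.081], [-0.631, 0.592, -0.501, 0.63], [-0.018, -0.658, -0.753, 0.936], [0.0, 0.0, 0.0, 1.0]]
wrist [[309.7, 0.0, 320.7], [0.0, 309.7, 201.3], [0.0, 0.0, 1.0]] [[0.415, -0.873, -0.257, 0.326], [-0.91, -0.399, -0.115, -0.538], [-0.003, 0.282, -0.96, 0.372], [0.0, 0.0, 0.0, 1.0]]
```

View pics/scene0.png

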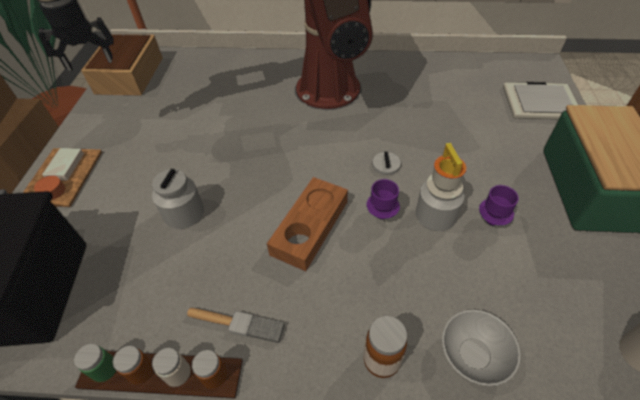

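View pics/side0.png

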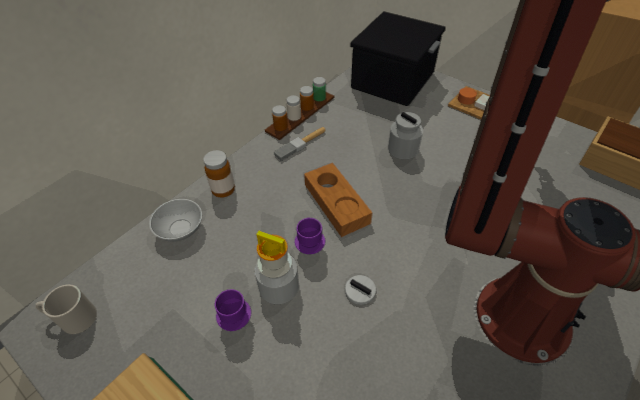

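Scene view: the stack (yellow scoop in white funnel on grey canister) is at (445,185). The stand is at (308,222), with the deep hole at (298,233) and the recess at (319,198). Possible mix-ups are the shut canister (178,198), the purple funnels (384,198) and (499,205), and the loose lid (387,162). In the side view the stack is at (275,265) and the stand at (337,198). I choose the stack with the yellow scoop and check it in a close crop.

```bash
python3 - <<'E'
import cv2, numpy as np
a=cv2.imread("pics/scene0.png"); b=cv2.imread("pics/side0.png")
def c(im,x,y): return cv2.resize(im[y:y+100,x:x+133],(399,300),interpolation=cv2.INTER_CUBIC)
o=np.vstack([np.hstack([c(a,375,135),c(a,240,170)]),np.hstack([c(b,210,215),c(b,270,150)])])
cv2.imwrite("pics/crop0.png",o)
E
```

```text
(no output)
```

View pics/crop0.png

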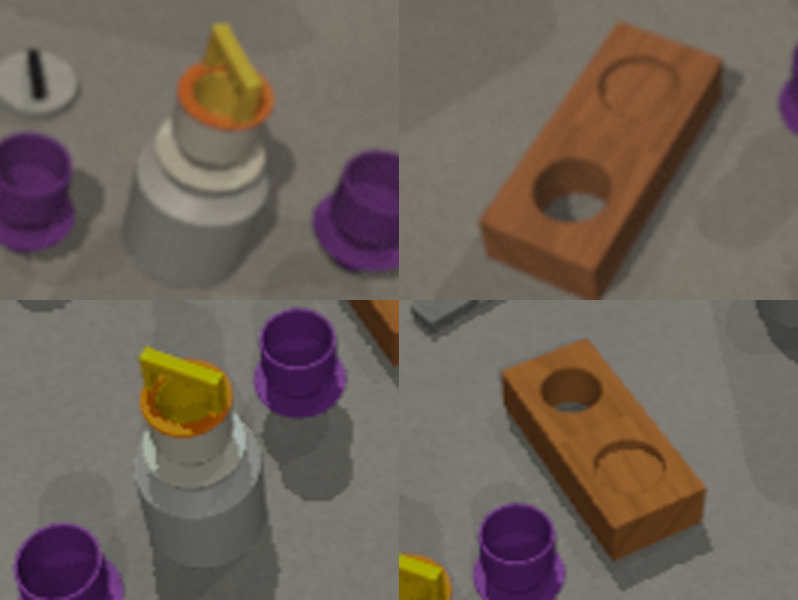

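The stack with scoop and white funnel is confirmed (upper left and lower left crops), and the purple funnels stand on either side of it. The ring centre and bar ends are readable in both views, as are the stand's corners, hole and recess.

```bash
cat > h.py <<'E'
import pickle, numpy as np
def ray(n,px):
    f=pickle.load(open(f"pics/{n}.pkl","rb")); K=f["camera_matrix"]; P=f["pose"]
    d=P[:3,:3]@np.linalg.solve(K,[px[0],px[1],1]); return P[:3,3],d/np.linalg.norm(d)
def at(n,px,z):
    o,d=ray(n,px); return o+d*(z-o[2])/d[2]
def tri(a,b):
    A=0;B=0
    for o,d in (a,b):
        M=np.eye(3)-np.outer(d,d); A=A+M; B=B+M@o
    return np.linalg.solve(A,B)
E
python3 - <<'E'
from h import *
C={'scene0':[(375,135),(240,170)],'side0':[(210,215),(270,150)]}
def px(n,k,p):
    o=C[n][k]; x=p[0]-(399 if k else 0); y=p[1]-(300 if n=='side0' else 0)
    return (o[0]+x/3-.33,o[1]+y/3-.33)
T=[('ring',0,.174,(225,96),(187,398)),('barA',0,.212,(220,29),(222,382)),('barB',0,.212,(256,86),(146,350)),
 ('barA2',0,.212,(220,29),(146,350)),('barB2',0,.212,(256,86),(222,382)),
 ('hole',1,.05,(572,190),(571,389)),('recess',1,.05,(640,86),(629,467)),
 ('c1',1,.05,(622,22),(705,488)),('c2',1,.05,(722,62),(613,527)),('c3',1,.05,(483,218),(586,340)),('c4',1,.05,(600,262),(503,372))]
R={}
for n,k,z,a,b in T:
    pa,pb=px('scene0',k,a),px('side0',k,b)
    R[n]=(at('scene0',pa,z),at('side0',pb,z))
    print(n,R[n][0].round(4)[:2],R[n][1].round(4)[:2],tri(ray('scene0',pa),ray('side0',pb)).round(4))
E
```

```text
ring [0.5036 0.2942] [0.497  0.2971] [0.4994 0.2955 0.1698]
barA [0.4756 0.2866] [0.4663 0.2888] [0.4694 0.2874 0.2069]
barB [0.5302 0.3038] [0.5273 0.3019] [0.5284 0.3029 0.2111]
barA2 [0.4756 0.2866] [0.5273 0.3019] [0.5086 0.2945 0.2332]
barB2 [0.5302 0.3038] [0.4663 0.2888] [0.4894 0.2961 0.1844]
hole [ 0.6041 -0.0293] [ 0.6019 -0.0287] [ 0.6029 -0.0297  0.0484]
recess [0.5018 0.0139] [0.4998 0.0155] [0.5006 0.0139 0.0482]
c1 [ 0.4339 -0.0062] [ 0.4318 -0.007 ] [ 0.4323 -0.007   0.0489]
c2 [0.4738 0.0782] [0.47   0.0792] [0.4712 0.0779 0.0473]
c3 [ 0.632  -0.0919] [ 0.6319 -0.0907] [ 0.6321 -0.0915  0.0496]
c4 [ 0.665  -0.0025] [ 0.6683 -0.0056] [ 0.6664 -0.0027  0.053 ]
```

```bash
cat > go.py <<'E'
import sys, numpy as np
from cell import r
# usage: go.py x y z yaw(tool x axis angle, deg): prints total shift (mm, tool axes) and turn about tool z
s=r.read_state(); R=s["orientation"]; p=s["ee_pos"]
yaw=np.degrees(np.arctan2(R[1,0],R[0,0])); c,q=np.cos(np.radians(yaw)),np.sin(np.radians(yaw))
I=np.array([[c,q,0],[q,-c,0],[0,0,-1]])
print("t",round(s["time"],2),"p",(p*1e3).round(1),"yaw",yaw.round(2),"tilt",R[:2,2].round(4),"F",s["contact_force"].round(1),"w",round(s["grip_width"]*1e3,1),"j",s["joint_positions"].round(0))
if len(sys.argv)>4:
    x,y,z,w=map(float,sys.argv[1:5])
    print("shift",(I.T@(np.array([x,y,z])-p*1e3)).round(1),"turn z",round((yaw-w+180)%360-180,2))
E
python3 go.py 500 295 430 14.7
```

```text
t 0.15 p [ 259.8 -568.1  403.6] yaw 24.57 tilt [-0.0006  0.0018] F [-0.1  0.5 -0.6] w 85.6 j [-72.  12.  93.  -0.  75.  -6.]
shift [ 577.3 -685.1  -26.4] turn z 9.87
```

```bash
R="" ; python3 -m creep '25 -30 -26 0 0 5 85; 50 -60 -26 0 0 9.9 60; 75 -90 -26 0 0 9.9 60; 100 -119 -26 0 0 9.9 60; 126 -149 -26 0 0 9.9 60; 152 -180 -26 0 0 9.9 60; 178 -211 -26 0 0 9.9 60; 204 -242 -26 0 0 9.9 60; 230 -273 -26 0 0 9.9 60; 256 -304 -26 0 0 9.9 60; 282 -335 -26 0 0 9.9 60; 308 -366 -26 0 0 9.9 60' 30; python3 go.py 500 295 430 14.7
```

```text
time: 1.15
ee_pos: [0.3876, -0.1055, 0.4306]
orientation: [[0.968, 0.253, 0.001], [0.253, -0.968, -0.0], [0.0, 0.0, -1.0]]
contact_force: [1.2, 0.6, -0.7]
grip_width: 0.0604
t 1.15 p [ 387.6 -105.5  430.6] yaw 14.63 tilt [ 0.0005 -0.0002] F [ 1.2  0.6 -0.7] w 60.4 j [-25. -18. 119.   0.  79.  50.]
shift [ 210.  -359.1    0.6] turn z -0.07
```

```bash
python3 -m creep '20 -34 0 0 0 0 60; 40 -68 0 0 0 0 60; 60 -102 0 0 0 0 60; 80 -137 0 0 0 0 60; 100 -171 0 0 0 0 60; 120 -205 0 0 0 0 60; 140 -239 0 0 0 0 60; 160 -273 0 0 0 0 60; 180 -308 0 0 0 0 60; 198 -338 0 0 0 0 60; 210 -359 0 0 0 0 60; 210 -359 0 0 0 0 60'; python3 go.py 500 295 360 14.7; python3 - <<'E'
from cell import eyes
import cv2,pickle
f=eyes.grab_frame("wrist"); pickle.dump(f,open("pics/w1.pkl","wb")); cv2.imwrite("pics/w1.png",f["image"][:,:,::-1]); print(f["pose"].round(4).tolist())
E
```

```text
time: 2.15
ee_pos: [0.5003, 0.2968, 0.4301]
orientation: [[0.966, 0.257, -0.0], [0.257, -0.966, 0.002], [0.0, -0.002, -1.0]]
contact_force: [-0.4, -1.0, 0.2]
grip_width: 0.0597
t 2.15 p [500.3 296.8 430.1] yaw 14.9 tilt [-0.0001  0.002 ] F [-0.4 -1.   0.2] w 59.7 j [24.  6. 97.  0. 77. 99.]
shift [-0.8  1.7 70.1] turn z 0.2
[[0.2566, -0.9273, -0.2727, 0.5705], [-0.9665, -0.2469, -0.0697, 0.3158], [-0.0027, 0.2815, -0.9596, 0.3988], [0.0, 0.0, 0.0, 1.0]]
```

View pics/w1.png

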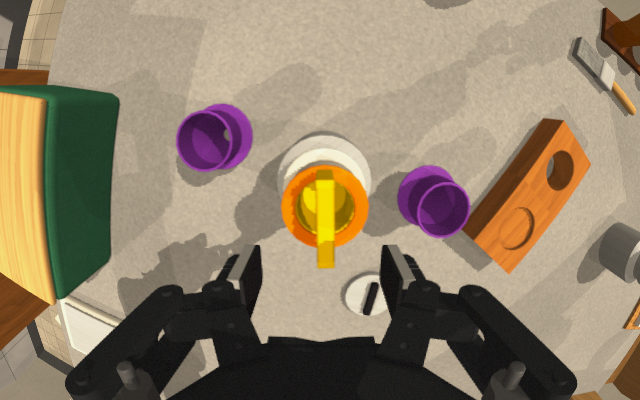

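The wrist view shows the bar's top running from (325,170) to (326,267), the ring centre at (325,206), the recess at (517,228) and the hole at (560,170).

```bash
cat >> h.py <<'E'
def fray(n,px):
    f=pickle.load(open(f"pics/{n}.pkl","rb")); K=f["camera_matrix"]; P=f["pose"]
    v=np.array([px[0]-K[0,2],px[1]-K[1,2]]); q=np.hypot(*v); t=q/K[0,0]
    d=P[:3,:3]@np.r_[v/max(q,1e-9)*np.sin(t),np.cos(t)]; return P[:3,3],d
def fat(n,px,z):
    o,d=fray(n,px); return o+d*(z-o[2])/d[2]
E
python3 - <<'E'
from h import *
for n,p,z in [('barfar',(325,171),.212),('barnear',(326,267),.212),('barmid',(326,214),.212),('ring',(325,206),.174),('recess',(517,228),.05),('hole',(560,170),.05)]:
    print(n,fat('w1',p,z).round(4))
E
```

```text
barfar [0.5368 0.3046 0.212 ]
barnear [0.4733 0.2867 0.212 ]
barmid [0.5102 0.2967 0.212 ]
ring [0.5039 0.2953 0.174 ]
recess [0.5045 0.0141 0.05  ]
hole [ 0.6045 -0.0284  0.05  ]
```

```bash
python3 -m creep '2.5 2 20 0 0 0 40; 2.5 2 40 0 0 0 40; 2.5 2 55 0 0 0 40; 2.5 2 65 0 0 0 40; 2.5 2 70 0 0 0 40; 2.5 2 72 0 0 0 40; 2.5 2 72 0 0 0 40' 30; python3 go.py 503 295.5 358 15.2; python3 -m creep '0 0 0 0 0 0 30; 0 0 0 0 0 0 24; 0 0 0 0 0 0 18; 0 0 0 0 0 0 12; 0 0 0 0 0 0 5; 0 0 0 0 0 0 5; 0 0 0 0 0 0 5; 0 0 0 0 0 0 5' 30
```

```text
time: 2.78
ee_pos: [0.5031, 0.2912, 0.3588]
orientation: [[0.968, 0.253, -0.0], [0.253, -0.968, -0.0], [-0.0, 0.0, -1.0]]
contact_force: [-0.5, 0.2, -0.2]
grip_width: 0.0405
t 2.78 p [503.1 291.2 358.8] yaw 14.64 tilt [-0.     -0.0001] F [-0.5  0.2 -0.2] w 40.5 j [ 23.  10. 101.  -0.  70.  99.]
shift [ 1.  -4.1  0.8] turn z -0.56
time: 3.45
ee_pos: [0.5032, 0.2918, 0.3592]
orientation: [[0.967, 0.253, 0.001], [0.253, -0.967, 0.0], [0.001, -0.0, -1.0]]
contact_force: [-0.4, 0.3, 2.9]
grip_width: 0.0112
```

```bash
python3 -m creep '0 -1 0 0 0 0 5; 0 -2 0 0 0 0 5; 0 -2 -3 0 0 0 5; 0 -2 -6 0 0 0 5; 0 -2 -10 0 0 0 5; 0 -2 -15 0 0 0 5; 0 -2 -20 0 0 0 5; 0 -2 -27 0 0 0 5; 0 -2 -34 0 0 0 5; 0 -2 -41 0 0 0 5; 0 -2 -48 0 0 0 5; 0 -2 -48 0 0 0 5'; python3 go.py; python3 - <<'E'
from cell import eyes
import cv2,pickle,numpy as np
o=[]
for n,x,y in (("scene",375,105),("side",200,195)):
    f=eyes.grab_frame(n); pickle.dump(f,open(f"pics/{n}2.pkl","wb")); im=f["image"][:,:,::-1]; cv2.imwrite(f"pics/{n}2.png",im)
    o.append(cv2.resize(im[y:y+150,x:x+133],(399,450),interpolation=cv2.INTER_CUBIC))
cv2.imwrite("pics/c2.png",np.hstack(o))
E
```

```text
time: 4.45
ee_pos: [0.5031, 0.2939, 0.4093]
orientation: [[0.967, 0.253, 0.004], [0.253, -0.967, 0.002], [0.004, -0.001, -1.0]]
contact_force: [0.8, 0.3, 0.4]
grip_width: 0.0116
t 4.45 p [503.1 293.9 409.3] yaw 14.67 tilt [0.0037 0.0017] F [0.8 0.3 0.4] w 11.6 j [23.  7. 98.  0. 75. 99.]
```

View pics/c2.png

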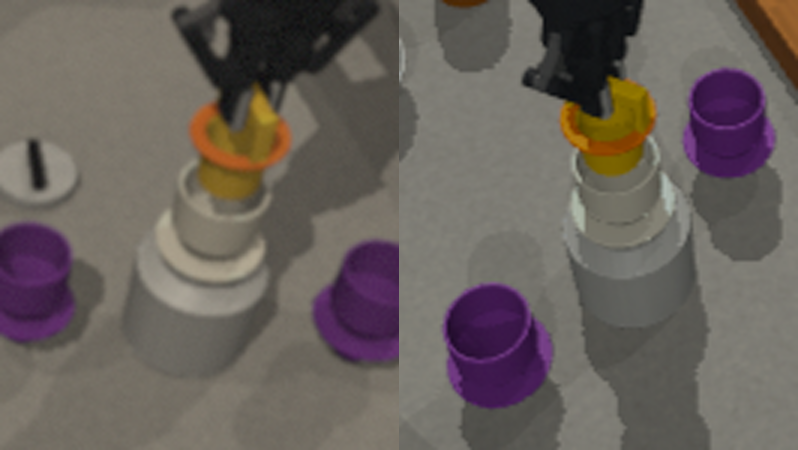

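The scoop hangs level from the gripper, clear of the funnel, which is still seated on the canister. I'll measure the ring and the funnel rim in both views.

```bash
python3 - <<'E'
from h import *
for n,a,b,z in [('ring',(455,150),(269.7,233.7),.2245),('funnelrim',(449,169),(272.3,252),.170)]:
    print(n,at('scene2',a,z).round(4),at('side2',b,z).round(4),tri(ray('scene2',a),ray('side2',b)).round(4))
E
python3 go.py 503 294 480 14.7
```

```text
ring [0.5051 0.2946 0.2245] [0.4966 0.2972 0.2245] [0.4997 0.2956 0.2197]
funnelrim [0.5066 0.2933 0.17  ] [0.4903 0.3039 0.17  ] [0.4961 0.2979 0.1584]
t 4.55 p [502.6 293.6 407.4] yaw 14.67 tilt [0.0012 0.0005] F [-0.3  0.1 -0.8] w 11.6 j [23.  7. 98.  0. 75. 99.]
shift [  0.4  -0.2 -72.6] turn z -0.03
```

```bash
python3 -m creep '0 0 -12 0 0 0 5; 0 0 -25 0 0 0 5; -6 23 -25 0 0 0 5; -14 54 -25 0 0 0 5; -22 85 -25 0 0 0 5; -31 119 -25 0 0 0 5; -40 153 -25 0 0 0 5; -49 187 -25 0 0 0 5; -58 221 -25 0 0 0 5; -66 250 -25 0 0 0 5; -70 266 -25 0 0 0 5; -71 271 -25 0 0 0 5'; python3 -m creep '0 0 30 0 0 0 5; 0 0 60 0 0 0 5; 0 0 90 0 0 0 5; 0 0 105 0 0 0 5; 0 0 110 0 0 0 5; 0 0 110 0 0 0 5';  python3 go.py 503 13.5 272 14.7; python3 - <<'E'
from cell import eyes
import cv2,pickle,numpy as np
o=[]
for n,x,y in (("scene",230,110),("side",260,110)):
    f=eyes.grab_frame(n); pickle.dump(f,open(f"pics/{n}3.pkl","wb")); im=f["image"][:,:,::-1]; cv2.imwrite(f"pics/{n}3.png",im)
    o.append(cv2.resize(im[y:y+150,x:x+133],(399,450),interpolation=cv2.INTER_CUBIC))
cv2.imwrite("pics/c3.png",np.hstack(o))
E
```

```text
time: 5.55
ee_pos: [0.5026, 0.011, 0.4332]
orientation: [[0.968, 0.25, 0.002], [0.25, -0.968, -0.001], [0.002, 0.002, -1.0]]
contact_force: [0.4, -0.0, -0.3]
grip_width: 0.0113
time: 6.05
ee_pos: [0.502, 0.0142, 0.3207]
orientation: [[0.967, 0.254, -0.003], [0.254, -0.967, 0.001], [-0.003, -0.001, -1.0]]
contact_force: [0.3, 1.1, 0.8]
grip_width: 0.0113
t 6.05 p [502.   14.2 320.7] yaw 14.71 tilt [-0.0028  0.0007] F [0.3 1.1 0.8] w 11.3 j [ -6.   3. 113.   0.  65.  69.]
shift [ 0.8  0.9 48.7] turn z 0.01
```

View pics/c3.png

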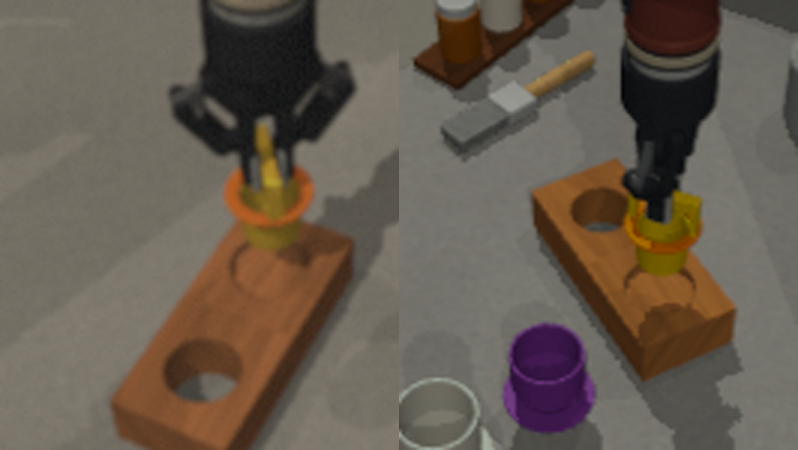

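The scoop hangs above the recess. Its foot centre is at about (320,189) in the scene view and (347,197) in the side view.

```bash
python3 - <<'E'
from h import *
for n,a,b,z in [('foot',(320.3,188.7),(346.7,197),.0907),('ring',(319.7,173.5),(347.3,187),.1355),('recess',(319.3,198),(346.3,205),.05)]:
    print(n,at('scene3',a,z).round(4),at('side3',b,z).round(4),tri(ray('scene3',a),ray('side3',b)).round(4))
E
```

```text
foot [0.5064 0.0163 0.0907] [0.497  0.0199 0.0907] [0.5004 0.0154 0.084 ]
ring [0.5001 0.016  0.1355] [0.494  0.024  0.1355] [0.4966 0.0173 0.1299]
recess [0.5009 0.0121 0.05  ] [0.5006 0.0146 0.05  ] [0.5008 0.0129 0.0491]
```

```bash
python3 -m creep '0 3 15 0 0 0 5; 0 3 28 0 0 0 5; 0 3 36 0 0 0 5; 0 3 40 0 0 0 5; 0 3 40 0 0 0 5'; python3 -m creep '0 0 2 0 0 0 5; 0 0 4 0 0 0 5; 0 0 6 0 0 0 5; 0 0 6 0 0 0 5'; python3 go.py 503 13.5 272 14.7
```

```text
time: 6.57
ee_pos: [0.5033, 0.0107, 0.2819]
orientation: [[0.967, 0.253, 0.0], [0.253, -0.967, 0.0], [0.0, -0.0, -1.0]]
contact_force: [-0.5, 0.5, -1.3]
grip_width: 0.0113
time: 6.9
ee_pos: [0.5032, 0.0106, 0.2757]
orientation: [[0.967, 0.253, 0.0], [0.253, -0.967, -0.0], [0.0, 0.0, -1.0]]
contact_force: [0.1, -0.0, -0.6]
grip_width: 0.0113
t 6.9 p [503.2  10.6 275.7] yaw 14.67 tilt [ 0.0001 -0.    ] F [ 0.1 -0.  -0.6] w 11.3 j [ -7.   6. 114.   0.  59.  69.]
shift [ 0.5 -2.9  3.7] turn z -0.03
```

```bash
python3 -m creep '0 0 1 0 0 0 5; 0 0 2 0 0 0 5; 0 0 3 0 0 0 5; 0 0 3 0 0 0 5'; python3 -m creep '0 0 0.7 0 0 0 5; 0 0 0.7 0 0 0 5'; python3 -m creep '0 0 0.7 0 0 0 5; 0 0 0.7 0 0 0 5'
```

```text
time: 7.23
ee_pos: [0.5031, 0.0106, 0.2725]
orientation: [[0.967, 0.253, -0.0], [0.253, -0.967, 0.0], [-0.0, -0.0, -1.0]]
contact_force: [-0.5, -0.1, -0.5]
grip_width: 0.0114
time: 7.4
ee_pos: [0.5033, 0.0106, 0.2722]
orientation: [[0.967, 0.253, 0.0], [0.253, -0.967, 0.0], [0.0, -0.0, -1.0]]
contact_force: [-0.3, 0.1, 0.7]
grip_width: 0.0115
time: 7.57
ee_pos: [0.5035, 0.0106, 0.2721]
orientation: [[0.967, 0.253, 0.0], [0.253, -0.967, 0.0], [0.0, -0.0, -1.0]]
contact_force: [-0.4, 1.1, 4.5]
grip_width: 0.0118
```

```bash
python3 -m creep '0 0 0 0 0 0 14; 0 0 0 0 0 0 16; 0 0 0 0 0 0 20; 0 0 0 0 0 0 26; 0 0 0 0 0 0 34; 0 0 0 0 0 0 34; 0 0 -8 0 0 0 34; 0 0 -25 0 0 0 34; 0 0 -55 0 0 0 34; 0 0 -95 0 0 0 34; 0 0 -135 0 0 0 60; 0 0 -165 0 0 0 60'; python3 go.py 502 295 430 14.7;  python3 - <<'E'
from cell import eyes
import cv2,pickle,numpy as np
f=eyes.grab_frame("wrist"); pickle.dump(f,open("pics/w4.pkl","wb")); cv2.imwrite("pics/w4.png",f["image"][:,:,::-1])
E
```

```text
time: 8.57
ee_pos: [0.5034, 0.0106, 0.4406]
orientation: [[0.967, 0.253, 0.004], [0.253, -0.967, -0.0], [0.004, 0.002, -1.0]]
contact_force: [-0.6, 0.1, 1.2]
grip_width: 0.0568
t 8.57 p [503.4  10.6 440.6] yaw 14.67 tilt [ 0.0042 -0.0005] F [-0.6  0.1  1.2] w 56.8 j [ -7.  -4. 106.   0.  78.  69.]
shift [  70.7 -275.5   10.6] turn z -0.03
```

View pics/w4.png

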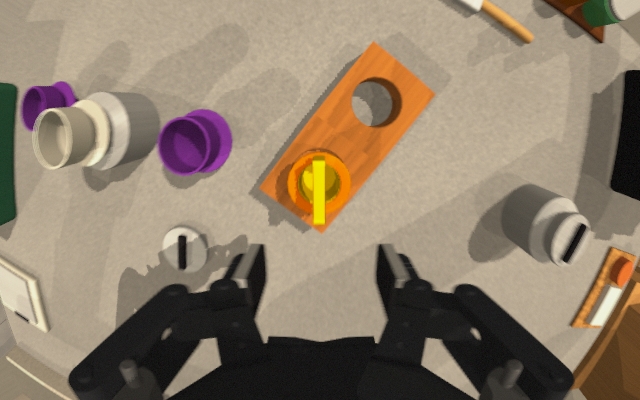

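```bash
python3 -m creep '5 -20 10 0 0 0 85; 13 -50 10 0 0 0 85; 22 -85 10 0 0 0 85; 31 -119 10 0 0 0 85; 40 -153 10 0 0 0 85; 49 -187 10 0 0 0 85; 58 -221 10 0 0 0 85; 65 -250 10 0 0 0 85; 69 -268 10 0 0 0 85; 71 -276 10 0 0 0 85; 71 -276 10 0 0 0 85; 71 -276 10 0 0 0 85'; python3 go.py; python3 - <<'E'
from h import *
from cell import eyes
import cv2
for n,p,z in [('ring',(319,182),.087),('hole',(377,102),.05)]: print(n,fat('w4',p,z).round(4))
f=eyes.grab_frame("wrist"); pickle.dump(f,open("pics/w5.pkl","wb")); im=f["image"][:,:,::-1]
cv2.imwrite("pics/w5.png",cv2.resize(im[120:270,220:420],(800,600),interpolation=cv2.INTER_CUBIC))
E
```

```text
time: 9.62
ee_pos: [0.5019, 0.2952, 0.4262]
orientation: [[0.967, 0.254, -0.0], [0.254, -0.967, -0.001], [-0.0, 0.001, -1.0]]
contact_force: [0.0, 0.3, -0.2]
grip_width: 0.0853
t 9.62 p [501.9 295.2 426.2] yaw 14.7 tilt [-0.0002 -0.001 ] F [ 0.   0.3 -0.2] w 85.3 j [24.  6. 97. -0. 77. 99.]
ring [0.5037 0.0124 0.087 ]
hole [ 0.6049 -0.0302  0.05  ]
```

View pics/w5.png

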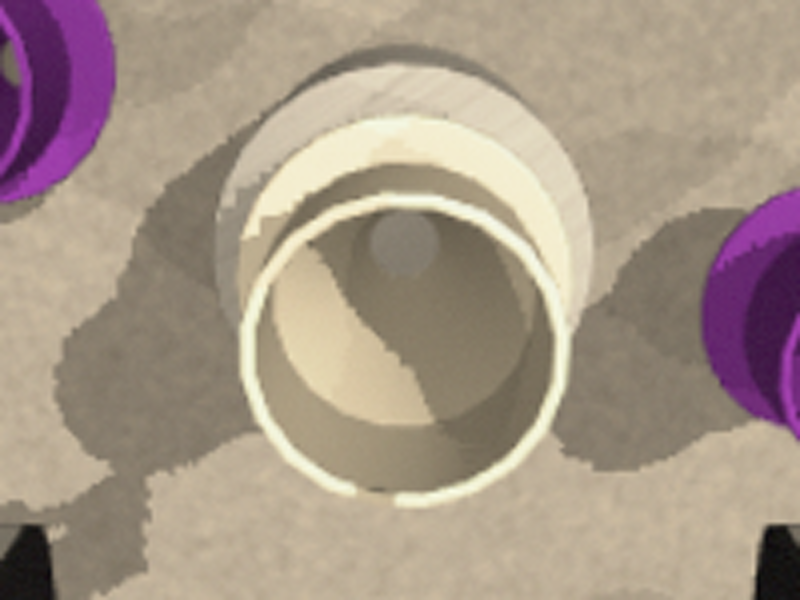

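The collar rim spans x 241–570 and y 193–507 in the crop and is upright on the canister. The purple funnels stand off to either side.

```bash
python3 - <<'E'
from h import *
P=[fat('w5',(220+x/4-.4,120+y/4-.4),.170) for x,y in [(241,345),(570,345),(405,193),(405,507)]]
for p in P: print(p.round(4))
print(((P[0]+P[1])/2).round(4),((P[2]+P[3])/2).round(4), np.linalg.norm(P[0]-P[1]),np.linalg.norm(P[2]-P[3]))
E
python3 go.py 502 294.5 310 14.7
```

```text
[0.4967 0.3263 0.17  ]
[0.5127 0.2654 0.17  ]
[0.533  0.3034 0.17  ]
[0.472  0.2874 0.17  ]
[0.5047 0.2958 0.17  ] [0.5025 0.2954 0.17  ] 0.06288488388712567 0.06306922840204389
t 9.67 p [502.1 294.7 426.2] yaw 14.64 tilt [-0.0002 -0.001 ] F [-0.6 -0.5 -0. ] w 84.9 j [24.  6. 97. -0. 77. 99.]
shift [-1.000e-01  1.000e-01  1.162e+02] turn z -0.06
```

```bash
python3 -m creep '0 -1 30 0 0 0 85; 0 -1 60 0 0 0 85; 0 -1 85 0 0 0 85; 0 -1 102 0 0 0 85; 0 -1 113 0 0 0 85; 0 -1 119 0 0 0 85; 0 -1 121 0 0 0 85; 0 -1 121 0 0 0 85'; python3 go.py 502.5 295.5 305 14.7; python3 -m creep '0 0 0 0 0 0 78; 0 0 0 0 0 0 74; 0 0 0 0 0 0 70; 0 0 0 0 0 0 67; 0 0 0 0 0 0 64; 0 0 0 0 0 0 60; 0 0 0 0 0 0 56; 0 0 0 0 0 0 56; 0 0 0 0 0 0 56' 35; python3 go.py
```

```text
time: 10.33
ee_pos: [0.5022, 0.2961, 0.3058]
orientation: [[0.968, 0.252, 0.001], [0.252, -0.968, 0.0], [0.001, -0.0, -1.0]]
contact_force: [-0.2, 0.1, -0.8]
grip_width: 0.0848
t 10.33 p [502.2 296.1 305.8] yaw 14.62 tilt [0.0007 0.0002] F [-0.2  0.1 -0.8] w 84.8 j [ 24.  13. 103.  -0.  64.  99.]
shift [0.1 0.6 0.8] turn z -0.08
time: 11.08
ee_pos: [0.5022, 0.2968, 0.3066]
orientation: [[0.967, 0.253, 0.002], [0.253, -0.967, 0.001], [0.002, -0.0, -1.0]]
contact_force: [0.0, -0.3, 5.2]
grip_width: 0.0628
t 11.08 p [502.2 296.8 306.6] yaw 14.68 tilt [0.002  0.0007] F [ 0.  -0.3  5.2] w 62.8 j [ 24.  13. 103.  -0.  64.  99.]
```

```bash
python3 -m creep '0 0 -2 0 0 0 56; 0 0 -5 0 0 0 56; 0 0 -9 0 0 0 56; 0 0 -14 0 0 0 56; 0 0 -20 0 0 0 56; 0 0 -27 0 0 0 56; 0 0 -35 0 0 0 56; 0 0 -43 0 0 0 56; 0 0 -55 0 0 0 56; 0 0 -70 0 0 0 56; 0 0 -80 0 0 0 56; 0 0 -80 0 0 0 56'; python3 go.py 604 -29 400 14.7; python3 - <<'E'
from cell import eyes
import cv2,pickle,numpy as np
o=[]
for n,x,y in (("scene",375,95),("side",200,175)):
    f=eyes.grab_frame(n); pickle.dump(f,open(f"pics/{n}6.pkl","wb")); im=f["image"][:,:,::-1]; cv2.imwrite(f"pics/{n}6.png",im)
    o.append(cv2.resize(im[y:y+150,x:x+133],(399,450),interpolation=cv2.INTER_CUBIC))
cv2.imwrite("pics/c6.png",np.hstack(o))
E
```

```text
time: 12.08
ee_pos: [0.5027, 0.297, 0.3894]
orientation: [[0.967, 0.253, 0.006], [0.253, -0.967, 0.003], [0.007, -0.001, -1.0]]
contact_force: [0.0, -0.0, 0.1]
grip_width: 0.0633
t 12.08 p [502.7 297.  389.4] yaw 14.67 tilt [0.0061 0.0027] F [ 0.  -0.   0.1] w 63.3 j [24.  8. 99.  0. 72. 99.]
shift [ 15.4 341.  -10.6] turn z -0.03
```

View pics/c6.png

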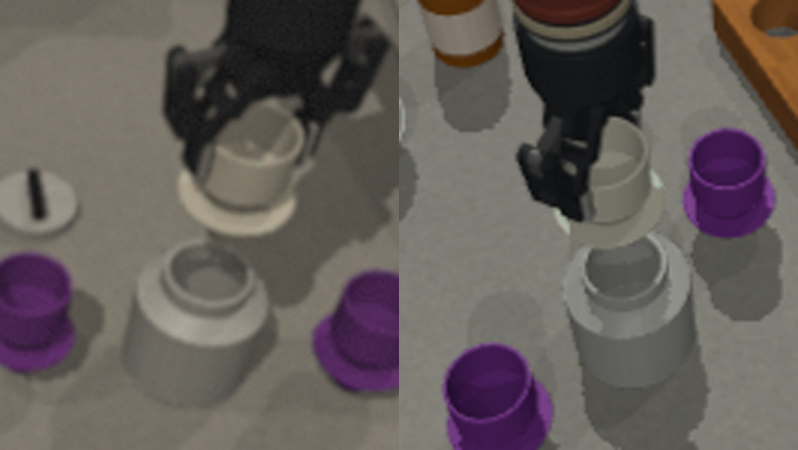

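The funnel hangs straight in the grip and the canister stands empty with its neck open. Next I carry the funnel to the hole at (0.604, -0.029).

```bash
python3 -m creep '0 5 -10 0 0 0 56; 1 25 -20 0 0 0 56; 2 55 -20 0 0 0 56; 4 90 -20 0 0 0 56; 5 127 -20 0 0 0 56; 7 164 -20 0 0 0 56; 9 201 -20 0 0 0 56; 10 238 -20 0 0 0 56; 12 275 -20 0 0 0 56; 14 308 -20 0 0 0 56; 15 331 -20 0 0 0 56; 15 341 -20 0 0 0 56'; python3 -m creep '0 0 20 0 0 0 56; 0 0 50 0 0 0 56; 0 0 75 0 0 0 56; 0 0 85 0 0 0 56; 0 0 90 0 0 0 56; 0 0 90 0 0 0 56';  python3 go.py 604 -29 246 14.7; python3 - <<'E'
from cell import eyes
import cv2,pickle,numpy as np
o=[]
for n,x,y in (("scene",230,130),("side",260,90)):
    f=eyes.grab_frame(n); pickle.dump(f,open(f"pics/{n}7.pkl","wb")); im=f["image"][:,:,::-1]; cv2.imwrite(f"pics/{n}7.png",im)
    o.append(cv2.resize(im[y:y+150,x:x+133],(399,450),interpolation=cv2.INTER_CUBIC))
cv2.imwrite("pics/c7.png",np.hstack(o))
E
```

```text
time: 13.18
ee_pos: [0.603, -0.0331, 0.4048]
orientation: [[0.968, 0.25, -0.001], [0.25, -0.968, -0.001], [-0.001, 0.001, -1.0]]
contact_force: [0.5, 0.5, -0.3]
grip_width: 0.0632
time: 13.68
ee_pos: [0.6021, -0.029, 0.3141]
orientation: [[0.967, 0.254, -0.003], [0.254, -0.967, 0.001], [-0.003, -0.001, -1.0]]
contact_force: [-0.6, 0.3, -0.6]
grip_width: 0.0633
t 13.68 p [602.1 -29.  314.1] yaw 14.7 tilt [-0.0029  0.0007] F [-0.6  0.3 -0.6] w 63.3 j [ -9.  15. 100.   0.  66.  66.]
shift [ 1.9  0.5 68.1] turn z 0.0
```

View pics/c7.png

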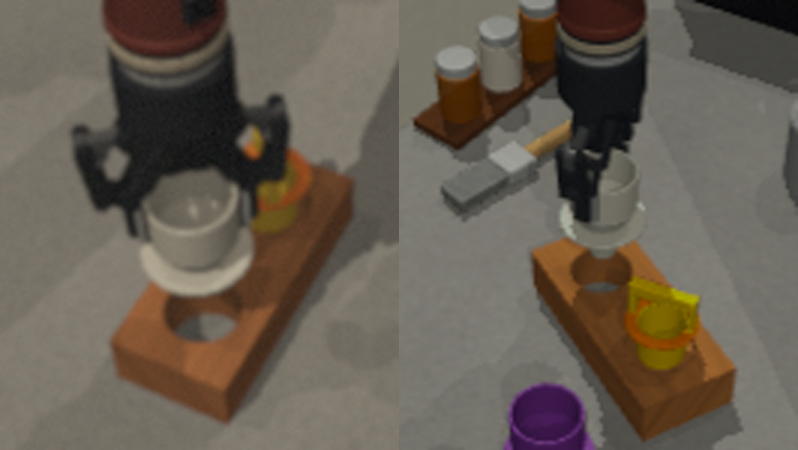

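The funnel hangs over the hole with its flange at about (197,253) and (602,216) in the crops. The hole is at (203,313) and (603,268), and the scoop stands upright in the recess.

```bash
python3 - <<'E'
from h import *
for n,a,b,z in [('flange',(295.4,214),(327.4,161.7),.122),('hole',(297.3,234),(327.7,179),.05)]:
    print(n,at('scene7',a,z).round(4),at('side7',b,z).round(4),tri(ray('scene7',a),ray('side7',b)).round(4))
E
python3 -m creep '2 0 10 0 0 0 56; 2 0 20 0 0 0 56; 2 0 28 0 0 0 56; 2 0 34 0 0 0 56; 2 0 38 0 0 0 56; 2 0 38 0 0 0 56'; python3 go.py 604 -29 246 14.7
```

```text
flange [ 0.6054 -0.0277  0.122 ] [ 0.6003 -0.0284  0.122 ] [ 0.6023 -0.0293  0.119 ]
hole [ 0.6068 -0.0291  0.05  ] [ 0.6012 -0.0309  0.05  ] [ 0.6034 -0.0312  0.0468]
time: 14.28
ee_pos: [0.6038, -0.029, 0.2755]
orientation: [[0.967, 0.253, -0.003], [0.253, -0.967, 0.001], [-0.003, -0.001, -1.0]]
contact_force: [0.1, -0.0, -1.1]
grip_width: 0.0631
t 14.28 p [603.8 -29.  275.5] yaw 14.67 tilt [-0.0031  0.0005] F [ 0.1 -0.  -1.1] w 63.1 j [ -9.  18. 101.  -0.  62.  66.]
shift [ 0.2  0.1 29.5] turn z -0.03
```

Before that 2 mm shift the funnel was within about 2 mm of the hole axis, and the hole leaves 8 mm of clearance. I continue down gently.

```bash
python3 -m creep '0 1 6 0 0 0 56; 0 1 12 0 0 0 56; 0 1 17 0 0 0 56; 0 1 21 0 0 0 56; 0 1 24 0 0 0 56; 0 1 26 0 0 0 56; 0 1 26 0 0 0 56'; python3 -m creep '0 0 1 0 0 0 56; 0 0 2 0 0 0 56; 0 0 2 0 0 0 56'; python3 go.py
```

```text
time: 14.87
ee_pos: [0.6046, -0.03, 0.2507]
orientation: [[0.967, 0.253, -0.001], [0.253, -0.967, 0.0], [-0.001, -0.0, -1.0]]
contact_force: [0.5, 0.1, -0.8]
grip_width: 0.0635
time: 15.12
ee_pos: [0.6048, -0.03, 0.2494]
orientation: [[0.967, 0.253, 0.0], [0.253, -0.967, -0.0], [0.0, 0.0, -1.0]]
contact_force: [-0.2, 0.9, -1.3]
grip_width: 0.0631
t 15.12 p [604.8 -30.  249.4] yaw 14.67 tilt [ 0.0002 -0.    ] F [-0.2  0.9 -1.3] w 63.1 j [ -9.  20. 101.   0.  59.  66.]
```

```bash
python3 -m creep '0 0 1 0 0 0 56; 0 0 1 0 0 0 56'; python3 -m creep '0 0 0.8 0 0 0 56; 0 0 0.8 0 0 0 56'; python3 -m creep '0 0 0.8 0 0 0 56; 0 0 0.8 0 0 0 56'
```

```text
time: 15.28
ee_pos: [0.6048, -0.03, 0.2483]
orientation: [[0.967, 0.253, 0.0], [0.253, -0.967, -0.0], [0.0, 0.0, -1.0]]
contact_force: [-0.8, -0.5, -0.7]
grip_width: 0.0628
time: 15.45
ee_pos: [0.6048, -0.03, 0.2475]
orientation: [[0.967, 0.253, -0.0], [0.253, -0.967, 0.0], [-0.0, -0.0, -1.0]]
contact_force: [0.4, 0.6, -0.3]
grip_width: 0.0627
time: 15.62
ee_pos: [0.6048, -0.03, 0.2466]
orientation: [[0.967, 0.253, 0.0], [0.253, -0.967, -0.0], [0.0, 0.0, -1.0]]
contact_force: [0.2, 0.3, -0.8]
grip_width: 0.0628
```

```bash
python3 -m creep '0 0 0.8 0 0 0 56; 0 0 0.8 0 0 0 56'; python3 -m creep '0 0 0.7 0 0 0 56; 0 0 0.7 0 0 0 56'
```

```text
time: 15.78
ee_pos: [0.6049, -0.0301, 0.2466]
orientation: [[0.967, 0.253, -0.0], [0.253, -0.967, -0.0], [-0.0, -0.0, -1.0]]
contact_force: [-2.1, 0.3, 4.2]
grip_width: 0.063
time: 15.95
ee_pos: [0.6049, -0.03, 0.2466]
orientation: [[0.967, 0.253, -0.001], [0.253, -0.967, -0.0], [-0.001, -0.0, -1.0]]
contact_force: [-4.1, 0.5, 8.0]
grip_width: 0.0629
```

The flange touched down at the expected height (TCP 0.2466 against 0.246). I release and rise.

```bash
python3 -m creep '0 0 -0.5 0 0 0 64; 0 0 -0.5 0 0 0 66; 0 0 -0.5 0 0 0 70; 0 0 -0.5 0 0 0 76; 0 0 -0.5 0 0 0 83; 0 0 -0.5 0 0 0 85; 0 0 -0.5 0 0 0 85; 0 0 -6 0 0 0 85; 0 0 -16 0 0 0 85; 0 0 -36 0 0 0 85; 0 0 -66 0 0 0 85; 0 0 -100 0 0 0 85'; python3 -m creep '0 0 -30 0 0 0 85; -30 0 -60 0 0 0 85; -60 0 -80 0 0 0 85; -80 0 -80 0 0 0 85; -80 0 -80 0 0 0 85'; python3 go.py; python3 - <<'E'
from cell import eyes
import cv2,pickle,numpy as np
o=[]
for n,x,y in (("scene",230,130),("side",210,120)):
    f=eyes.grab_frame(n); pickle.dump(f,open(f"pics/{n}8.pkl","wb")); im=f["image"][:,:,::-1]
    o.append(im[y:y+130,x:x+240] if n=="scene" else im[y:y+195,x:x+180])
f=eyes.grab_frame("wrist")["image"][:,:,::-1]
a=cv2.resize(o[0],(444,240),interpolation=cv2.INTER_CUBIC); w=cv2.resize(f,(444,278)); b=cv2.resize(o[1],(350,379),interpolation=cv2.INTER_CUBIC)
c=np.zeros((518,794,3),np.uint8); c[:240,:444]=a; c[240:518,:444]=w; c[:379,444:]=b
cv2.imwrite("pics/c8.png",c)
E
```

```text
time: 16.95
ee_pos: [0.604, -0.0299, 0.3452]
orientation: [[0.967, 0.253, -0.003], [0.253, -0.967, 0.001], [-0.003, -0.001, -1.0]]
contact_force: [0.5, -0.6, 0.2]
grip_width: 0.085
time: 17.37
ee_pos: [0.5253, -0.0508, 0.4286]
orientation: [[0.968, 0.252, 0.004], [0.252, -0.968, -0.002], [0.003, 0.002, -1.0]]
contact_force: [0.3, -0.1, -0.8]
grip_width: 0.0852
t 17.37 p [525.3 -50.8 428.6] yaw 14.61 tilt [ 0.0037 -0.0016] F [ 0.3 -0.1 -0.8] w 85.2 j [-13.  -1. 104.  -0.  76.  62.]
```

View pics/c8.png

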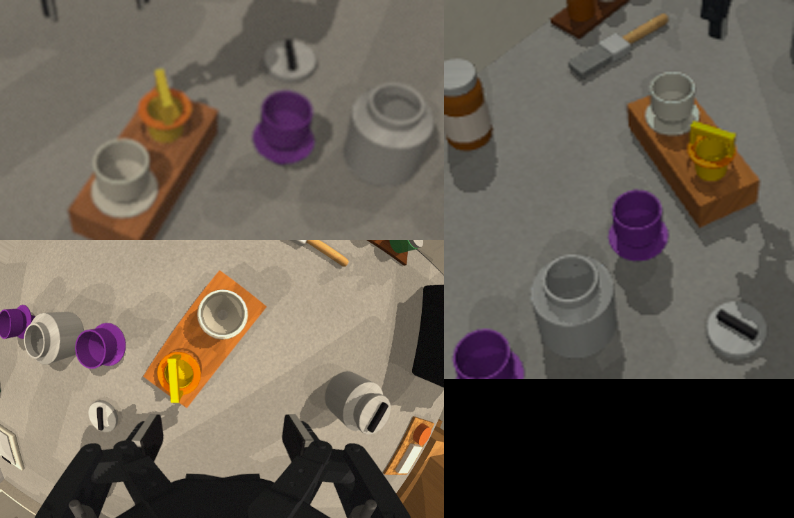

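The final view shows the funnel upright in the hole with its flange flat on the stand, the scoop upright in the recess, the canister standing in place, and the gripper clear.

```bash
python3 -c "
from cell import r
print(r.job_done())"
```

```text
the job is handed in; nothing more can be done
None
```

I lifted the scoop out of the funnel first and stood it in the recess. Then I lifted the funnel straight off the canister and seated it spout down in the deep hole. I lowered both until they touched before letting go (about 4.5 N for the scoop, about 8 N for the funnel). The job was handed in at about 17.5 s of the 67 s allowed.

- **Placement:** the last pictures show both pieces upright on the stand. Both touched down within 1 mm of the expected seated height. The canister is standing, apparently where it was, though I did not measure its position again. The purple funnels were left alone and the gripper was clear of everything.
- **Disagreements:** in the two fixed cameras, points on the held scoop and the funnel rim disagreed by up to about 10 mm, once about 20 mm, and came out 3–12 mm low. I relied on the wrist view and the touchdown forces instead. At the scoop grasp the tool sat about 4 mm off the measured bar in y. I moved it back 2 mm before lifting, and the scoop came out without a noticeable side force.

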